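Take and lock the liner depth with a bridge depth gauge

TASK

Measure how deep the liner in the open reagent trough is: pick the depth gauge up by its black grip, set it down gently lengthwise over the middle of the trough with its bridge flat on both end rims, and let go of it. Then take the rod by its knob and lower it gently until it touches the liner's floor, and press the gauge's clamp lever fully down so that the reading is locked. Leave the gauge standing like that, and leave everything else on the bench where it is.

Things in the scene. Friction and masses are not known exactly. Their poses are not given: they have to be found in the camera images.
- gauge_foot (a point): Bridge depth gauge, loose, 0.45 kg: aluminium bridge 210 mm long (y), 28 mm wide (x), 14 mm thick. It starts upright on the bench on its flat underside, rod drawn up. This point: middle of the underside, on the rod's axis; y along the bridge towards the clamp lever (grip on the -y side), z up along the rod. In the middle stands the rod guide, 28 x 30 mm, its top 46 mm above the underside.
- gauge_handle (a point): Centre of the gauge's black grip: a block 24 mm wide across the bridge (gauge x), 34 mm along it (y), 50 mm tall, standing on top of the bridge. The point is 60 mm from the rod's axis, 39 mm above the bridge's underside (block from 14 to 64 mm); axes as the gauge's.
- rod_knob (a point): Centre of the dark ribbed knob on top of the depth rod: a cylinder of 20 mm diameter, 24 mm tall. With the rod drawn up its centre is 128 mm above the bridge's underside; it comes down with the rod. The gauge's axes.
- rod_tip (a point): Flat lower end of the depth rod (10 mm diameter), on its axis; drawn up it lies 1 mm above the bridge's underside, inside the bridge. The gauge's axes.
- gauge_rod (a joint): How far the rod is pushed down, m: 0 drawn up (start), at most 0.060. While the clamp is open the rod slides with a drag of about 1.5 N, more than its own weight (0.7 N), so it stays at any height where it is let go.
- lock_press (a point): Where to press the clamp lever: on its centre line, 45 mm from its hinge pin. Lever: steel, 18 mm wide, 6 mm thick, 60 mm long, black pad at its end. Pin: along gauge x, at y = 19 mm, 37 mm above the underside. Open, it slopes up 40 degrees outwards (this point at y = 53 mm, 66 mm above the underside); fully down it is level (y = 64 mm, 37 mm above the underside, clear of the bridge).
- lock (a joint): Angle of the clamp lever, rad: 0 open (start, sloping up), 0.70 fully down against its stop = rod clamped. Pressing it down takes about 2 to 3 N at its end; it stays where it is left. Clamped, the rod no longer slides under light forces.
- trough_rim (a point): Open green reagent trough, fixed to the bench: an open box 110 mm wide (its x), 150 mm long (its y), 62 mm tall, walls 5 mm. This point is the middle of its mouth at rim height; its axes are x across, y lengthwise, z up. The end rims are the two 110 mm long ones, their outer faces 75 mm from the middle.
- liner_floor (a point): Middle of the flat floor of the white liner that sits inside the trough (fixed), top face; axes as the trough's. Liner inside 92 x 132 mm. Liners of different depth are in use: the floor lies 34 to 50 mm below the trough's rim. The liner's side walls end below the trough's rim.
- tip_rack: Bystander, loose: green pipette tip rack, 86 x 126 x 63 mm, origin under its centre.
- well_plate: Bystander, loose: white 96-well plate lying flat, 86 x 128 x 14 mm, origin under its centre.
- multipipette: Bystander, loose: white eight-channel pipette lying flat, about 290 mm long and 100 mm wide, 30 mm high; origin on the bench where its neck joins the flat head, x towards the nozzles.
- tube_rack: Bystander, loose: white rack with capped tubes, 75 x 150 x 100 mm, origin under its centre.
- media_bottle: Bystander, loose: capped glass bottle, 72 mm diameter, 150 mm tall, origin under its centre.
- forceps: Bystander, loose: steel forceps lying flat, 137 mm long, 12 mm wide, 8 mm high, origin under its middle, x along it.
- tip_box_lid: Bystander, loose: grey lid of a tip box lying open side up, 90 x 130 x 26 mm, origin under its centre.
Things that resemble listed ones, but are neither listed nor needed, are in the scene too. Leave any purple look-alike of the part that bears trough_rim alone.

How it is judged:
On the way, in this order (a step that is already met when the one before it is completed fails the run):
1. the gauge has been set down lengthwise on both end rims of the trough and let go, rod still up, clamp open (z of gauge_foot in the frame of trough_rim between -0.003 and 0.003 m and x of gauge_foot in the frame of trough_rim between -0.03 and 0.03 m and y of gauge_foot in the frame of trough_rim between -0.028 and 0.028 m and angle between the y axis of gauge_foot and the y axis of trough_rim, either way round below 0.3 rad and angle between gauge_foot's own z axis and vertical below 0.04 rad and value of joint gauge_rod below 0.015 m and value of joint lock below 0.25 rad and contact force between the fingers and gauge below 0.1 N), for 0.2 s.
2. the rod has been lowered until its tip touches the liner's floor, clamp still open (z of rod_tip in the frame of liner_floor below 0.002 m and x of rod_tip in the frame of liner_floor between -0.045 and 0.045 m and y of rod_tip in the frame of liner_floor between -0.065 and 0.065 m and value of joint lock below 0.25 rad), for 0.2 s.
At the end, for the whole second after the job is handed in: The gauge stands at rest, lengthwise (within 17 degrees) and upright, with its bridge flat on both end rims of the trough, its middle within 28 mm of the trough's middle; the rod's tip is on the liner's floor (within 2 mm) and the clamp lever is fully down (at least 0.62 of 0.70 rad) (value of joint lock above 0.62 rad and z of rod_tip in the frame of liner_floor below 0.002 m and z of gauge_foot in the frame of trough_rim between -0.003 and 0.003 m and x of gauge_foot in the frame of trough_rim between -0.03 and 0.03 m and y of gauge_foot in the frame of trough_rim between -0.028 and 0.028 m and angle between the y axis of gauge_foot and the y axis of trough_rim, either way round below 0.3 rad and angle between gauge_foot's own z axis and vertical below 0.04 rad and linear speed of gauge below 0.01 m/s); the robot touches nothing.
It fails at once if the rod is rammed into the liner (more than 40 N) (contact force between gauge and liner above 40 N).
It fails at once if the gauge is banged or pressed down hard on the trough (more than 60 N) (contact force between gauge and trough above 60 N).
It fails at once if the gauge is tipped over (angle between gauge_foot's own z axis and vertical above 0.6 rad).
It fails at once if a bystander is shifted by more than 25 mm (distance of any of tip_rack, well_plate, multipipette, tube_rack, media_bottle, forceps, tip_box_lid from where it was at the start of the episode above 0.025 m).
It also fails if it takes over 54 s, if anything falls off the work surface, if the arm or the gripper's body presses on something with over 40 N, if the wrist force passes 120 N, or if a joint passes its speed limit or range.

ROBOT

A 6-joint arm with a two-finger parallel gripper is mounted at the origin on the work surface. World frame = base frame: x ahead of the robot, y to its left, z up, the work surface at z = 0. Lengths are in m, angles in rad, forces in N, time in s.
With the tool pointing down it reaches from about 0.3 to 0.85 m from the base axis. Payload 4.2 kg.
Tool frame: the origin (TCP) lies at the very end of the fingers, on their centre line; the grasp point (between the pads) lies 19 mm behind it (r.hold_point_z is the distance from the TCP to the grasp point, in m); z points along the fingers, y is the line along which they close (so a half turn about z gives the same grasp; the last joint's range is limited). The gripper opens to 91 mm and grips with 3 to 60 N. Pads are 32 mm wide; open, the fingers measure 118 mm over their backs; the gripper's body (76 mm by 178 mm) begins 60 mm behind the grasp point.
Start: joints at [-1.176, 0.32, 1.565, -0, 1.257, -0.02], TCP at [0.232, -0.526, 0.214] pointing down, gripper open.
Joint ranges: [-3.11, 3.11], [-0.84, 2.01], [0.21, 2.61], [-1.34, 4.49], [0.05, 2.63], [-2.56, 2.56]. Speed limits (rad/s): [2.57, 2.57, 3.14, 3.14, 3.14, 3.14].

INTERFACE

Orientations are given as a unit quaternion [w, x, y, z].
In Python, from workcell import r gives the robot as it stands.
- The arm moves only by the tool send_rows, never from a script. Its argument "moves" is a list of rows, each a list of 5 numbers: the shift along the tool's x, y, z in cm, then the turn about the tool's z in rad, then the opening, from -1 (shut) to 1 (fully open). In form: [[dx, dy, dz, twist, jaw], ...]. A call has 1 to 5 rows; each row is the pose to reach, as a shift and turn from the pose commanded when the call began, along the tool's axes at that moment; what a row does not reach only later rows make up. A row lasts 1/12 s, in which the tool goes at most 41.7 mm and 7.16 degrees, less where a joint would pass 70% of its speed; a pose out of reach is approached as far as the arm can. A call with a gripper value outside its range is refused whole. The fingers move at their own pace and stop on an object; the grip force is fixed at half the most. Time passes only in rows, so rows that repeat a pose let the fingers close. It gives the time, the measured TCP pose, the force, the opening and the grip force at its end, in the units of the state.
- r.observe(): the state, without advancing time (a new reading comes with each control period).
- r.read_camera(name): name is "scene" or "top" or "wrist"; returns a dict with "image" (420x560x3 uint8, red, green, blue), "intrinsics" (3x3 intrinsics, pixels), "world_to_cam" (4x4, takes a point from world to camera coordinates). Camera axes: x right, y down, z forward; pixel columns grow to the right and rows downward; lengths in m; the calibration is good to about 2 mm. A picture is of the moment at which its call begins. There is no depth.
- r.sign_off(): hands the job in; it is judged then, once.
Trained networks look in a picture, given as the dict that the camera call returned (one of the last four; its "shot" number tells which), for a name from the list of things; names that differ only in an ending like _2 or _b are one class to them, and where a whole thing is asked for, a point or a joint stands for the part that bears it (a point fixed in the world has none). Each returns a list of dicts, best first, with "score" (0 to 1); they miss things now and then, are a little off and sometimes report something else, mostly with a low value. They report only what shows in the picture. A call takes as long as a camera call. They do not tell look-alikes from the thing itself.
- r.masks_of(query, picture): "mask" (420x560 bool, what is visible of it).
- r.pinpoint(query, picture): "point" ([x, y, z] in m, in world coordinates, good to about 4 mm: a listed point, or the origin of a listed thing).
The state is a dict: "clock": time; "joint_pos": joint angles; "joint_vel": joint speeds; "joint_torque": joint torques, N m; "ee_pos": TCP position; "eef_rot": TCP orientation; "wrist_force": force on the tool from outside, world axes, zero at the start; "wrist_torque": the same for the moment, N m; "width": finger opening in m; "finger_force": force on a finger pad.
Only numpy, scipy, OpenCV 4.12 (cv2) and the standard library are available. Lean on these libraries where they do the work, as an engineer would, in place of code of your own. Each camera call takes 0.05 s, during which the arm holds its last target. There are 200 camera calls.

## Working session

There is one attempt and no reset: what is moved stays moved. The work goes in short steps, Python scripts to look and compute and a tool call to move; the robot and the scene stay as the last step left them, time stands still between calls to the robot, and variables do not carry over. Pictures are saved under pics/ and viewed, at most 10 in all, crops included, and the job is handed in when it is done.

Besides the shell and the picture viewer there is one more tool, called after "Request:" by a JSON object that holds its "fn" and its "kwargs", one argument or row to a line. send_rows: Moves the arm, as the interface text tells. Its arguments: {"type":"object","properties":{"moves":{"type":"array"}},"required":["moves"]}

```bash
mkdir -p pics; cat > h.py <<'E'
import numpy as np, cv2
from workcell import r
def save(p,n,crop=None,s=1):
    im=p["image"][:,:,::-1]
    if crop: a,b,c,d=crop; im=im[b:d,a:c]
    cv2.imwrite("pics/"+n,cv2.resize(im,None,fx=s,fy=s,interpolation=cv2.INTER_CUBIC))
def proj(p,X):
    c=p["world_to_cam"]@np.r_[X,1]; u=p["intrinsics"]@c[:3]; return (u[:2]/u[2]).round(0)
def ray(p,u,v,z):
    R=p["world_to_cam"][:3,:3];t=p["world_to_cam"][:3,3];o=-R.T@t
    d=R.T@np.linalg.inv(p["intrinsics"])@[u,v,1.]; return o+d*(z-o[2])/d[2]
E
python3 - <<'E'
from h import *
T=r.read_camera("top");S=r.read_camera("scene")
a=np.vstack([T["image"],S["image"]]);
save(T,"top.png");save(S,"scene.png")
for n,p in(("top",T),("scene",S)):
  for q in["gauge_foot","gauge_handle","rod_knob","lock_press","trough_rim","liner_floor","tip_rack","tube_rack","media_bottle"]:
    print(n,q,[(round(d["score"],2),np.round(d["point"],3).tolist(),proj(p,d["point"]).tolist()) for d in r.pinpoint(q,p)[:3]])
print(r.observe())
E
```

```text
top gauge_foot [(0.87, [0.56, 0.188, 0.003], [211.0, 219.0])]
top gauge_handle [(0.83, [0.558, 0.124, 0.038], [230.0, 217.0])]
top rod_knob [(0.4, [0.564, 0.186, 0.133], [205.0, 210.0])]
top lock_press [(0.56, [0.561, 0.238, 0.06], [191.0, 216.0])]
top trough_rim [(0.92, [0.308, -0.221, 0.064], [347.0, 298.0]), (0.9, [0.407, 0.194, 0.063], [206.0, 267.0])]
top liner_floor [(0.67, [0.513, -0.198, 0.024], [334.0, 230.0])]
top tip_rack [(0.71, [0.763, -0.058, -0.002], [287.0, 156.0]), (0.64, [0.558, 0.124, 0.042], [230.0, 217.0])]
top tube_rack [(0.92, [0.746, 0.207, 0.002], [205.0, 162.0])]
top media_bottle [(0.22, [0.561, 0.185, 0.131], [205.0, 212.0])]
scene gauge_foot [(0.73, [0.554, 0.187, -0.002], [350.0, 286.0])]
scene gauge_handle [(0.93, [0.553, 0.13, 0.038], [330.0, 264.0])]
scene rod_knob [(0.62, [0.555, 0.184, 0.127], [355.0, 244.0])]
scene lock_press [(0.46, [0.741, 0.214, -0.001], [321.0, 348.0]), (0.42, [0.56, 0.24, 0.068], [375.0, 276.0])]
scene trough_rim [(0.86, [0.304, -0.225, 0.061], [265.0, 163.0]), (0.69, [0.406, 0.2, 0.06], [385.0, 234.0]), (0.66, [0.515, -0.197, 
[... 316 characters left out ...]
ray([-1.17598791e+00,  3.19586625e-01,  1.56451546e+00,  5.10376346e-06,
        1.25739223e+00, -2.00060897e-02]), 'joint_vel': array([ 6.54918623e-04,  8.32897952e-05,  3.72707935e-04, -8.81776811e-05,
        2.12223383e-04, -8.09326032e-04]), 'joint_torque': array([ 1.75902383e-04, -4.12359023e+01, -2.32235831e+01,  7.29986583e-02,
        3.75986367e-02, -1.39175106e-05]), 'ee_pos': array([ 0.23173942, -0.52624451,  0.21397762]), 'eef_rot': array([4.78595560e-05, 9.78568271e-01, 2.05922646e-01, 1.15463047e-05]), 'wrist_force': array([-0.25466638, -0.5610983 , -0.0121568 ]), 'wrist_torque': array([-0.0229523 , -0.02854793, -0.00156338]), 'finger_force': 0.0, 'width': 0.09134195920594809}
```

View pics/top.png

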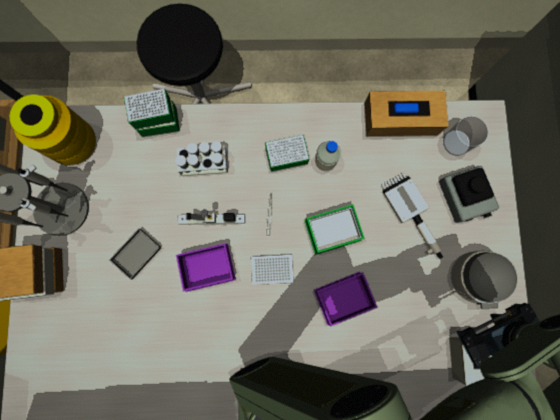

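View pics/scene.png

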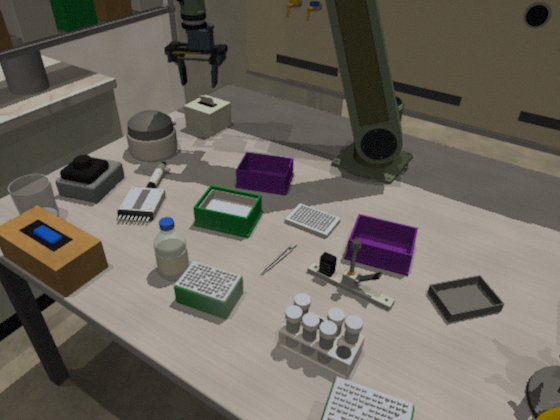

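The top view shows the green trough with the white liner at about px (334,229). The purple look-alikes are at (347,298) and (206,267). The green one fits the description: it has a liner and is the only one where liner_floor was found. The gauge is at (211,217), with its grip to the right at (230,217) and its lever to the left. Next I'll measure both yaws and confirm the trough in one crop.

```bash
cat >> h.py <<'E'
def yaw(p,q,z,near):
    for d in r.masks_of(q,p):
        m=d["mask"].astype(np.uint8); c=np.argwhere(m)[:,::-1].mean(0)
        if np.hypot(*(c-proj(p,near)))<25:
            cs=max(cv2.findContours(m,0,1)[0],key=cv2.contourArea)[:,0]
            W=np.array([ray(p,u,v,z)[:2] for u,v in cs],np.float32)
            b=cv2.boxPoints(cv2.minAreaRect(W)); e=b[1]-b[0],b[2]-b[1]; L=max(e,key=np.linalg.norm)
            a=np.degrees(np.arctan2(L[1],L[0]))%180
            print(q,d["score"],"ctr",b.mean(0).round(4),"sides",[round(float(np.linalg.norm(x)),3) for x in e],"long dir deg",a.round(1))
E
python3 - <<'E'
from h import *
T=r.read_camera("top")
yaw(T,"trough_rim",.062,[.513,-.198,.062]); yaw(T,"liner_floor",.062,[.513,-.198,.03])
yaw(T,"gauge_foot",.014,[.558,.186,.01])
save(T,"crop.png",(170,180,380,280),3.5)
im=T["image"].astype(int); g=((im[:,:,1]>im[:,:,0]+25)&(im[:,:,1]>im[:,:,2]+25)).astype(np.uint8)
g[:200]=0;g[262:]=0;g[:,:295]=0;g[:,375:]=0
P=np.argwhere(g)[:,::-1]; W=np.array([ray(T,u,v,.062)[:2] for u,v in P],np.float32); print(cv2.minAreaRect(W))
E
```

```text
trough_rim 0.87 ctr [ 0.5117 -0.1909] sides [0.161, 0.116] long dir deg 105.4
liner_floor 0.67 ctr [ 0.5132 -0.1948] sides [0.139, 0.1] long dir deg 105.5
gauge_foot 0.94 ctr [0.5635 0.1876] sides [0.038, 0.21] long dir deg 88.9
((0.5135673880577087, -0.19263598322868347), (0.11625020951032639, 0.16056418418884277), 15.4019136428833)
```

View pics/crop.png

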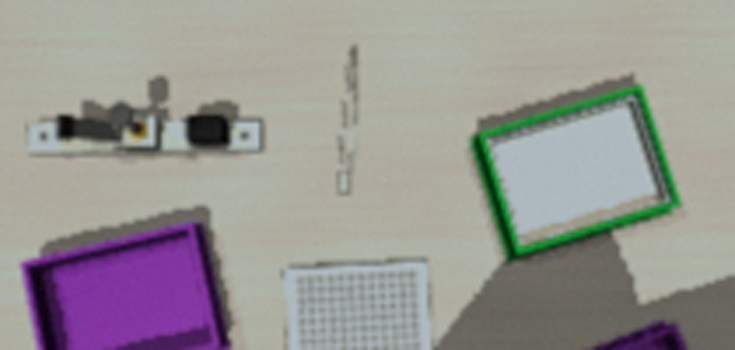

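The crop confirms it: the green trough with the white liner is centred near crop px (577,172) and yawed about 15°. The purple box at crop px (125,290) is a look-alike. I'll approach the grip now.

Request:
{"fn": "send_rows", "kwargs": {
  "moves": [
    [2.8,-2.3,0,0,1],
    [5.6,-4.6,0,0,1],
    [8.4,-6.9,0,0,1],
    [11.2,-9.3,0,0,1],
    [14,-11.6,0,0,1]
  ]
}}

```text
clock: 1.62
ee_pos: [0.3134, -0.3621, 0.214]
eef_rot: [0.0, 0.979, 0.206, 0.0]
wrist_force: [0.7, 0.0, -0.1]
width: 0.0912
finger_force: 0.0
```

Request:
{"fn": "send_rows", "kwargs": {
  "moves": [
    [2.8,-2.3,0,0,1],
    [5.6,-4.6,0,0,1],
    [8.4,-6.9,0,0,1],
    [11.2,-9.3,0,0,1],
    [14,-11.6,0,0,1]
  ]
}}

```text
clock: 2.03
ee_pos: [0.3949, -0.1994, 0.2142]
eef_rot: [0.0, 0.979, 0.206, 0.0]
wrist_force: [0.2, 0.3, -0.3]
width: 0.0913
finger_force: 0.0
```

Request:
{"fn": "send_rows", "kwargs": {
  "moves": [
    [2.8,-2.3,0,0,1],
    [5.6,-4.6,0,0,1],
    [8.4,-6.9,0,0,1],
    [11.2,-9.3,0,0,1],
    [14,-11.6,0,0,1]
  ]
}}

```text
clock: 2.45
ee_pos: [0.4763, -0.0366, 0.2142]
eef_rot: [0.0, 0.979, 0.206, 0.0]
wrist_force: [0.9, -0.5, -1.0]
width: 0.091
finger_force: 0.0
```

Request:
{"fn": "send_rows", "kwargs": {
  "moves": [
    [2.8,-2.3,0,-0.11,1],
    [5.6,-4.6,0,-0.22,1],
    [8.4,-6.9,0,-0.34,1],
    [11.2,-9.3,0,-0.46,1],
    [14,-11.6,0,-0.58,1]
  ]
}}

```text
clock: 2.87
ee_pos: [0.5577, 0.126, 0.214]
eef_rot: [0.0, 0.877, 0.48, 0.0]
wrist_force: [1.2, -0.6, 0.3]
width: 0.091
finger_force: 0.0
```

Request:
{"fn": "send_rows", "kwargs": {
  "moves": [
    [0,0,0,-0.12,1],
    [0,0,0,-0.24,1],
    [0,0,0,-0.36,1],
    [0,0,0,-0.48,1],
    [0,0,0,-0.58,1]
  ]
}}

```text
clock: 3.28
ee_pos: [0.5572, 0.1243, 0.2138]
eef_rot: [-0.0, 0.704, 0.711, -0.0]
wrist_force: [-0.1, -0.2, -0.7]
width: 0.0912
finger_force: 0.0
```

```bash
python3 - <<'E'
from h import *
P=r.read_camera("wrist")
for q in["gauge_foot","gauge_handle","rod_knob"]:
    print(q,[(round(d["score"],2),np.round(d["point"],4).tolist(),proj(P,d["point"]).tolist()) for d in r.pinpoint(q,P)[:2]])
yaw(P,"gauge_foot",.014,[.558,.186,.01])
print(proj(P,[.557,.1243,.064]))
save(P,"w1.png")
E
```

```text
gauge_foot []
gauge_handle [(0.9, [0.5581, 0.127, 0.0412], [287.0, 189.0])]
rod_knob [(0.88, [0.559, 0.1871, 0.1274], [289.0, 133.0]), (0.29, [0.7458, 0.2122, -0.0008], [469.0, 101.0])]
gauge_foot 0.83 ctr [0.5586 0.1871] sides [0.03, 0.207] long dir deg 90.0
[285. 197.]
```

View pics/w1.png

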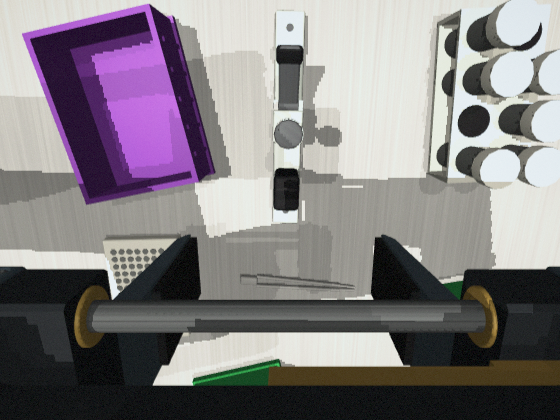

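The wrist view shows the grip at px (287,190) and the knob at (288,133), with the gauge at yaw 90°. The tool is lined up, so I'll descend and close.

Request:
{"fn": "send_rows", "kwargs": {
  "moves": [
    [0,0.1,4,0,1],
    [0,0.1,8,0,1],
    [0,0.1,12,0,1],
    [0,0.1,16,0,1],
    [0,0.1,18.8,0,1]
  ]
}}

```text
clock: 3.95
ee_pos: [0.5565, 0.1237, 0.0228]
eef_rot: [-0.001, 0.706, 0.708, -0.002]
wrist_force: [0.1, -0.4, 0.0]
width: 0.0912
finger_force: 0.0
```

Request:
{"fn": "send_rows", "kwargs": {
  "moves": [
    [0,0,0,0,-1],
    [0,0,0,0,-1],
    [0,0,0,0,-1],
    [0,0,0,0,-1],
    [0,0,0,0,-1]
  ]
}}

```text
clock: 4.37
ee_pos: [0.5599, 0.1244, 0.0283]
eef_rot: [0.001, 0.706, 0.708, 0.002]
wrist_force: [-0.3, 0.3, 0.4]
width: 0.0606
finger_force: 0.0
```

Request:
{"fn": "send_rows", "kwargs": {
  "moves": [
    [0,0,0,0,-1],
    [0,0,0,0,-1],
    [0,0,0,0,-1],
    [0,0,0,0,-1],
    [0,0,0,0,-1]
  ]
}}

```text
clock: 4.78
ee_pos: [0.5583, 0.1241, 0.0261]
eef_rot: [0.0, 0.706, 0.709, 0.0]
wrist_force: [-0.5, 0.0, -0.7]
width: 0.0274
finger_force: 0.0
```

Request:
{"fn": "send_rows", "kwargs": {
  "moves": [
    [0,0,0,0,-1],
    [0,0,0,0,-1],
    [0,0,0,0,-1],
    [0,0,0,0,-1]
  ]
}}

```text
clock: 5.12
ee_pos: [0.558, 0.124, 0.0259]
eef_rot: [-0.0, 0.706, 0.709, -0.0]
wrist_force: [-0.6, -1.0, 0.7]
width: 0.024
finger_force: 30.0
```

Request:
{"fn": "send_rows", "kwargs": {
  "moves": [
    [0,0,-0.5,0,-1],
    [0,0,-2,0,-1],
    [0,0,-4,0,-1],
    [0,0,-6,0,-1],
    [0,0,-8,0,-1]
  ]
}}

```text
clock: 5.53
ee_pos: [0.5576, 0.1238, 0.106]
eef_rot: [-0.0, 0.706, 0.709, -0.001]
wrist_force: [0.1, 0.3, -4.3]
width: 0.0236
finger_force: 30.0
```

Request:
{"fn": "send_rows", "kwargs": {
  "moves": [
    [0,0,-2,0,-1],
    [0,0,-3.5,0,-1],
    [0,0,-4,0,-1],
    [0,0,-4,0,-1]
  ]
}}

```text
clock: 5.87
ee_pos: [0.5588, 0.1241, 0.1468]
eef_rot: [0.001, 0.706, 0.709, 0.001]
wrist_force: [0.1, -0.1, -4.7]
width: 0.0235
finger_force: 30.0
```

Request:
{"fn": "send_rows", "kwargs": {
  "moves": [
    [-1,-0.1,0,0,-1],
    [-3,-0.2,0,0,-1],
    [-6,-0.4,0,0,-1],
    [-9,-0.7,0,0,-1],
    [-12,-0.9,0,0,-1]
  ]
}}

```text
clock: 6.28
ee_pos: [0.548, 0.0023, 0.144]
eef_rot: [-0.001, 0.705, 0.709, -0.002]
wrist_force: [-0.5, -0.4, -4.2]
width: 0.0237
finger_force: 30.0
```

Request:
{"fn": "send_rows", "kwargs": {
  "moves": [
    [-3,-0.2,0,0,-1],
    [-6,-0.5,0,0,-1],
    [-9,-0.7,0,0,-1],
    [-12,-0.9,0,0,-1],
    [-15,-1.1,0,0,-1]
  ]
}}

```text
clock: 6.7
ee_pos: [0.5376, -0.1479, 0.1441]
eef_rot: [-0.001, 0.706, 0.708, -0.001]
wrist_force: [0.2, 0.1, -4.2]
width: 0.0238
finger_force: 30.0
```

Request:
{"fn": "send_rows", "kwargs": {
  "moves": [
    [-3,-0.2,0,-0.05,-1],
    [-6,-0.5,0,-0.11,-1],
    [-8.5,-0.7,0,-0.17,-1],
    [-10.4,-0.8,0,-0.23,-1],
    [-11.2,-0.9,0,-0.265,-1]
  ]
}}

```text
clock: 7.12
ee_pos: [0.5292, -0.2613, 0.1439]
eef_rot: [-0.001, 0.606, 0.796, -0.001]
wrist_force: [-0.1, 0.2, -3.2]
width: 0.0237
finger_force: 30.0
```

Request:
{"fn": "send_rows", "kwargs": {
  "moves": [
    [0,0,0,0,-1],
    [0,0,0,0,-1],
    [0,0,0,0,-1],
    [0,0,0,0,-1]
  ]
}}

```text
clock: 7.45
ee_pos: [0.5305, -0.2571, 0.1454]
eef_rot: [-0.001, 0.606, 0.796, -0.0]
wrist_force: [-0.4, -0.5, -3.7]
width: 0.0241
finger_force: 30.0
```

```bash
python3 - <<'E'
from h import *
for n in("top","scene","wrist"):
  P=r.read_camera(n)
  for q in["gauge_foot","rod_knob","gauge_handle","trough_rim"]:
    print(n,q,[(round(d["score"],2),np.round(d["point"],4).tolist(),proj(P,d["point"]).tolist()) for d in r.pinpoint(q,P)[:3]])
  yaw(P,"gauge_foot",.135,[.514,-.197,.13])
  yaw(P,"trough_rim",.062,[.514,-.197,.062])
  save(P,"g_%s.png"%n)
E
```

```text
top gauge_foot [(0.89, [0.5122, -0.1963, 0.1205], [338.0, 227.0])]
top rod_knob [(0.39, [0.5141, -0.1964, 0.2479], [346.0, 220.0])]
top gauge_handle [(0.91, [0.5287, -0.2571, 0.1595], [362.0, 219.0]), (0.38, [0.5182, -0.1979, 0.2504], [347.0, 218.0]), (0.34, [0.3997, -0.0028, -0.0004], [272.0, 268.0])]
top trough_rim [(0.88, [0.4076, 0.1962, 0.0617], [205.0, 267.0])]
gauge_foot 0.91 ctr [ 0.5075 -0.1684] sides [0.155, 0.036] long dir deg 107.3
trough_rim 0.76 ctr [ 0.4562 -0.1696] sides [0.038, 0.1] long dir deg 83.2
scene gauge_foot [(0.82, [0.5138, -0.1992, 0.1152], [227.0, 183.0]), (0.18, [0.3948, -0.0014, 0.0005], [313.0, 221.0])]
scene rod_knob [(0.73, [0.5127, -0.1962, 0.2509], [226.0, 136.0]), (0.27, [0.5763, 0.0058, 0.0006], [279.0, 260.0])]
scene gauge_handle [(0.79, [0.528, -0.2497, 0.1572], [207.0, 165.0])]
scene trough_rim [(0.86, [0.5139, -0.1965, 0.0632], [229.0, 200.0]), (0.82, [0.3045, -0.2222, 0.0609], [265.0, 164.0]), (0.74, [0.408, 0.1988, 0.0612], [384.0, 234.0])]
gauge_foot 0.82 ctr [ 0.4799 -0.2608] sides [0.17, 0.332] long dir deg 57.7
trough_rim 0.94 ctr [ 0.5477 -0.1757] sides [0.181, 0.185] long dir deg 16.0
wrist gauge_foot []
wrist rod_knob [(0.72, [0.5131, -0.1998, 0.2479], [276.0, 212.0])]
wrist gauge_handle [(0.58, [0.5305, -0.2512, 0.1608], [288.0, 269.0])]
wrist trough_rim []
gauge_foot 0.76 ctr [ 0.5179 -0.2086] sides [0.152, 0.061] long dir deg 105.4
```

View pics/g_wrist.png

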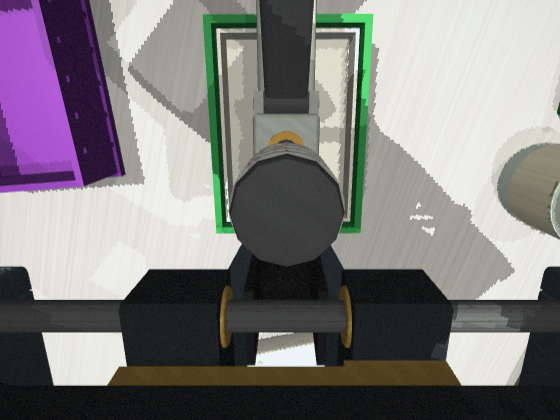

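View pics/g_scene.png

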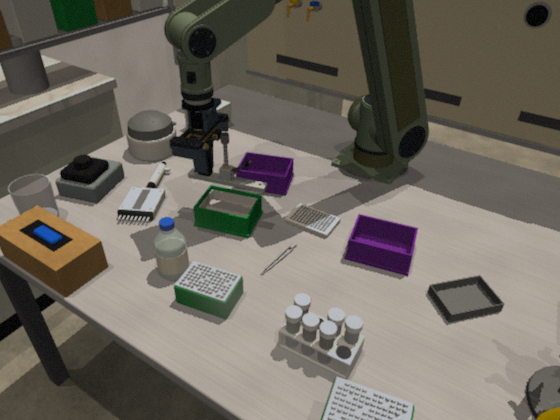

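The wrist view shows the bridge lined up lengthwise over the green trough (px 205–372 × 15–235), with the lever end pointing away. The foot measures within 2 mm of the trough's middle. I'll lower it gently.

Request:
{"fn": "send_rows", "kwargs": {
  "moves": [
    [0,0,1,0,-1],
    [0,0,2.2,0,-1],
    [0,0,3.4,0,-1],
    [0,0,4.4,0,-1],
    [0,0,4.9,0,-1]
  ]
}}

```text
clock: 8.92
ee_pos: [0.5298, -0.2576, 0.0949]
eef_rot: [-0.001, 0.606, 0.796, -0.0]
wrist_force: [-0.1, 0.4, -3.9]
width: 0.0241
finger_force: 30.0
```

Request:
{"fn": "send_rows", "kwargs": {
  "moves": [
    [0,0,0.1,0,-1],
    [0,0,0.2,0,-1],
    [0,0,0.3,0,-1],
    [0,0,0.4,0,-1],
    [0,0,0.5,0,-1]
  ]
}}

```text
clock: 9.33
ee_pos: [0.5311, -0.2582, 0.0925]
eef_rot: [0.001, 0.606, 0.796, 0.0]
wrist_force: [0.5, -0.1, -3.6]
width: 0.0239
finger_force: 30.0
```

Request:
{"fn": "send_rows", "kwargs": {
  "moves": [
    [0,0,0.1,0,-1],
    [0,0,0.2,0,-1],
    [0,0,0.2,0,-1],
    [0,0,0.2,0,-1]
  ]
}}

```text
clock: 9.67
ee_pos: [0.5308, -0.258, 0.09]
eef_rot: [0.0, 0.606, 0.796, -0.0]
wrist_force: [-0.5, -0.0, -4.5]
width: 0.0238
finger_force: 30.0
```

Request:
{"fn": "send_rows", "kwargs": {
  "moves": [
    [0,0,0.1,0,-1],
    [0,0,0.2,0,-1],
    [0,0,0.2,0,-1],
    [0,0,0.2,0,-1]
  ]
}}

```text
clock: 10.0
ee_pos: [0.5308, -0.2581, 0.0881]
eef_rot: [0.0, 0.606, 0.796, 0.0]
wrist_force: [0.1, -0.7, -4.7]
width: 0.0238
finger_force: 30.0
```

Request:
{"fn": "send_rows", "kwargs": {
  "moves": [
    [0,0,0.1,0,-1],
    [0,0,0.1,0,-1],
    [0,0,0.1,0,-1]
  ]
}}

```text
clock: 10.25
ee_pos: [0.5309, -0.2581, 0.0879]
eef_rot: [0.0, 0.606, 0.796, 0.0]
wrist_force: [-1.9, 0.2, 5.4]
width: 0.0241
finger_force: 30.0
```

It has touched down (wrist force went from -4.7 to +5.4 N). Releasing.

Request:
{"fn": "send_rows", "kwargs": {
  "moves": [
    [0,0,-0.05,0,-0.3],
    [0,0,-0.05,0,-0.3],
    [0,0,-0.05,0,0],
    [0,0,-0.05,0,0],
    [0,0,-0.05,0,0]
  ]
}}

```text
clock: 10.67
ee_pos: [0.5308, -0.258, 0.0873]
eef_rot: [-0.0, 0.606, 0.796, -0.0]
wrist_force: [0.6, 0.6, 0.1]
width: 0.045
finger_force: 0.0
```

Request:
{"fn": "send_rows", "kwargs": {
  "moves": [
    [0,0,-1,0,0.2],
    [0,0,-4,0,0.2],
    [0,0,-8,0,0.2],
    [0,0,-12,0,0.2],
    [0,0,-15,0,0.2]
  ]
}}

```text
clock: 11.08
ee_pos: [0.5314, -0.2583, 0.2417]
eef_rot: [0.002, 0.606, 0.796, 0.0]
wrist_force: [0.2, -0.5, 0.6]
width: 0.0549
finger_force: 0.0
```

```bash
python3 - <<'E'
from h import *
print(r.observe()["ee_pos"],r.observe()["eef_rot"])
for n in("top","scene","wrist"):
  P=r.read_camera(n)
  for q in["gauge_foot","rod_knob","lock_press","liner_floor","trough_rim"]:
    print(n,q,[(round(d["score"],2),np.round(d["point"],4).tolist(),proj(P,d["point"]).tolist()) for d in r.pinpoint(q,P)[:1]])
save(P,"p_wrist.png")
E
```

```text
[ 0.53142851 -0.25834396  0.2417328 ] [2.15185800e-03 6.05908658e-01 7.95531229e-01 3.62131828e-04]
top gauge_foot [(0.67, [0.5159, -0.1955, 0.0622], [335.0, 228.0])]
top rod_knob [(0.63, [0.5164, -0.1957, 0.1934], [342.0, 222.0])]
top lock_press [(0.68, [0.5008, -0.1469, 0.1244], [322.0, 231.0])]
top liner_floor [(0.98, [0.5168, -0.1977, 0.0256], [334.0, 229.0])]
top trough_rim [(0.83, [0.3082, -0.2231, 0.0627], [347.0, 298.0])]
scene gauge_foot [(0.72, [0.5157, -0.1994, 0.0576], [228.0, 201.0])]
scene rod_knob [(0.45, [0.5114, -0.1968, 0.1934], [227.0, 157.0])]
scene lock_press [(0.5, [0.5026, -0.1456, 0.1297], [246.0, 183.0])]
scene liner_floor [(0.66, [0.5187, -0.1983, 0.0279], [228.0, 211.0])]
scene trough_rim [(0.97, [0.3033, -0.2227, 0.0618], [265.0, 163.0])]
wrist gauge_foot []
wrist rod_knob [(0.98, [0.5151, -0.1963, 0.1874], [288.0, 137.0])]
wrist lock_press [(0.97, [0.5008, -0.1476, 0.1284], [287.0, 59.0])]
wrist liner_floor []
wrist trough_rim [(0.72, [0.3038, -0.2214, 0.0656], [56.0, 90.0])]
```

View pics/p_wrist.png

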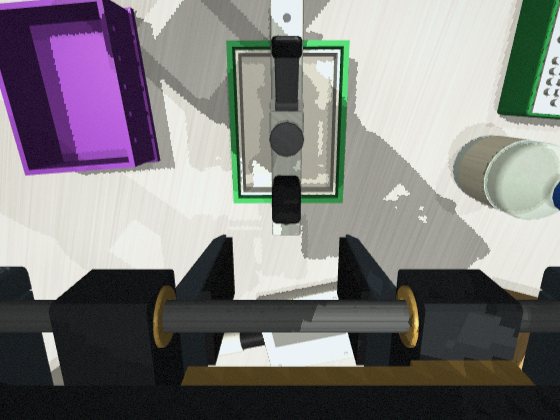

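The gauge lies squarely on both end rims (trough px 230–348 × 42–203, knob at (287,138)). I'll move over the knob.

Request:
{"fn": "send_rows", "kwargs": {
  "moves": [
    [2,0,0,0,0.2],
    [4.5,0,0,0,0.2],
    [6.3,0,0,0,0.2],
    [6.3,0,0,0,0.2],
    [6.3,0,0,0,0.2]
  ]
}}

```text
clock: 12.4
ee_pos: [0.5141, -0.197, 0.2379]
eef_rot: [0.001, 0.605, 0.796, -0.0]
wrist_force: [-0.4, -0.7, 1.0]
width: 0.055
finger_force: 0.0
```

Request:
{"fn": "send_rows", "kwargs": {
  "moves": [
    [0,0,2,0,0.2],
    [0,0,4,0,0.2],
    [0,0,5.5,0,0.2],
    [0,0,6.3,0,0.2],
    [0,0,6.3,0,0.2]
  ]
}}

```text
clock: 12.82
ee_pos: [0.5133, -0.1977, 0.1726]
eef_rot: [-0.002, 0.606, 0.795, -0.001]
wrist_force: [0.3, 1.0, 0.2]
width: 0.0547
finger_force: 0.0
```

Request:
{"fn": "send_rows", "kwargs": {
  "moves": [
    [0,0,0,0,0],
    [0,0,0,0,-0.2],
    [0,0,0,0,-0.3]
  ]
}}

```text
clock: 13.07
ee_pos: [0.5148, -0.1978, 0.1756]
eef_rot: [0.001, 0.606, 0.795, 0.0]
wrist_force: [1.2, 0.3, -0.2]
width: 0.0374
finger_force: 0.0
```

```bash
python3 - <<'E'
from h import *
P=r.read_camera("wrist")
print([(round(d["score"],2),np.round(d["point"],4).tolist(),proj(P,d["point"]).tolist()) for d in r.pinpoint("rod_knob",P)[:1]],r.observe()["ee_pos"])
save(P,"k.png")
E
```

```text
[(0.61, [0.5175, -0.1957, 0.1871], [292.0, 276.0])] [ 0.51457108 -0.19756327  0.17539152]
```

View pics/k.png

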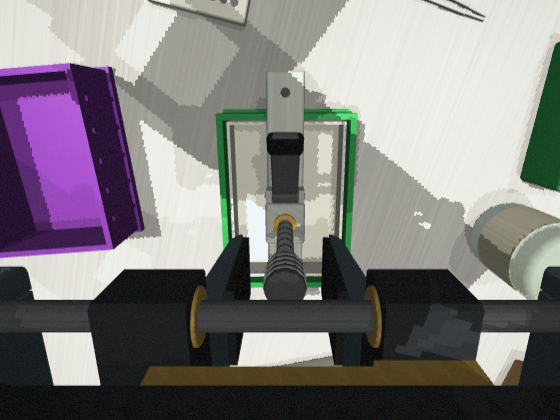

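The knob (px 285,280) sits centred between the fingers (228–345). Closing on it.

Request:
{"fn": "send_rows", "kwargs": {
  "moves": [
    [0,0,0,0,-0.5],
    [0,0,0,0,-0.6],
    [0,0,0,0,-1],
    [0,0,0,0,-1],
    [0,0,0,0,-1]
  ]
}}

```text
clock: 13.58
ee_pos: [0.5142, -0.1973, 0.1746]
eef_rot: [0.0, 0.606, 0.796, 0.0]
wrist_force: [1.1, -0.3, 0.0]
width: 0.0193
finger_force: 30.0
```

Request:
{"fn": "send_rows", "kwargs": {
  "moves": [
    [0,0,0.3,0,-1],
    [0,0,0.8,0,-1],
    [0,0,1.3,0,-1],
    [0,0,1.8,0,-1],
    [0,0,2.2,0,-1]
  ]
}}

```text
clock: 14.0
ee_pos: [0.5141, -0.1973, 0.1517]
eef_rot: [0.0, 0.606, 0.796, -0.0]
wrist_force: [0.2, 0.6, 0.5]
width: 0.0193
finger_force: 30.0
```

Request:
{"fn": "send_rows", "kwargs": {
  "moves": [
    [0,0,0.2,0,-1],
    [0,0,0.4,0,-1],
    [0,0,0.6,0,-1],
    [0,0,0.7,0,-1],
    [0,0,0.7,0,-1]
  ]
}}

```text
clock: 14.42
ee_pos: [0.5141, -0.1973, 0.1451]
eef_rot: [0.0, 0.606, 0.796, -0.0]
wrist_force: [0.9, -0.6, -2.1]
width: 0.0191
finger_force: 30.0
```

Request:
{"fn": "send_rows", "kwargs": {
  "moves": [
    [0,0,0.1,0,-1],
    [0,0,0.2,0,-1],
    [0,0,0.3,0,-1],
    [0,0,0.4,0,-1]
  ]
}}

```text
clock: 14.75
ee_pos: [0.5141, -0.1973, 0.1415]
eef_rot: [0.0, 0.606, 0.796, 0.0]
wrist_force: [0.4, -1.0, 0.8]
width: 0.0194
finger_force: 30.0
```

Request:
{"fn": "send_rows", "kwargs": {
  "moves": [
    [0,0,0.1,0,-1],
    [0,0,0.1,0,-1],
    [0,0,0.1,0,-1]
  ]
}}

```text
clock: 15.0
ee_pos: [0.5141, -0.1973, 0.1403]
eef_rot: [0.0, 0.606, 0.796, -0.0]
wrist_force: [0.9, -0.2, -0.7]
width: 0.0194
finger_force: 30.0
```

Request:
{"fn": "send_rows", "kwargs": {
  "moves": [
    [0,0,0.1,0,-1],
    [0,0,0.1,0,-1],
    [0,0,0.1,0,-1]
  ]
}}

```text
clock: 15.25
ee_pos: [0.5141, -0.1973, 0.1394]
eef_rot: [0.0, 0.606, 0.796, -0.0]
wrist_force: [1.7, -0.8, -0.2]
width: 0.019
finger_force: 30.0
```

Travel is 35 mm so far with no contact. I'll carry on in 1 mm steps.

Request:
{"fn": "send_rows", "kwargs": {
  "moves": [
    [0,0,0.1,0,-1],
    [0,0,0.1,0,-1],
    [0,0,0.1,0,-1]
  ]
}}

```text
clock: 15.5
ee_pos: [0.5141, -0.1973, 0.1384]
eef_rot: [0.0, 0.606, 0.796, -0.0]
wrist_force: [1.3, -0.0, -0.0]
width: 0.0195
finger_force: 30.0
```

Request:
{"fn": "send_rows", "kwargs": {
  "moves": [
    [0,0,0.1,0,-1],
    [0,0,0.1,0,-1],
    [0,0,0.1,0,-1]
  ]
}}

```text
clock: 15.75
ee_pos: [0.5143, -0.1973, 0.1382]
eef_rot: [0.0, 0.606, 0.796, 0.0]
wrist_force: [0.4, -0.4, 5.2]
width: 0.0195
finger_force: 30.0
```

The rod has touched the floor at TCP z ≈ 0.138. The implied depth is about 35 mm, which matches the floor I saw at z ≈ 0.026. I'll confirm with one small step and then release.

Request:
{"fn": "send_rows", "kwargs": {
  "moves": [
    [0,0,0.05,0,-1],
    [0,0,0.05,0,-1],
    [0,0,0.05,0,-1]
  ]
}}

```text
clock: 16.0
ee_pos: [0.5143, -0.1973, 0.1382]
eef_rot: [0.001, 0.606, 0.796, 0.0]
wrist_force: [0.2, 1.2, 8.4]
width: 0.0194
finger_force: 30.0
```

Request:
{"fn": "send_rows", "kwargs": {
  "moves": [
    [0,0,0.05,0,-0.5],
    [0,0,0.05,0,-0.3],
    [0,0,0.05,0,0],
    [0,0,0.05,0,0.2],
    [0,0,0.05,0,0.2]
  ]
}}

```text
clock: 16.42
ee_pos: [0.5137, -0.1972, 0.136]
eef_rot: [-0.0, 0.606, 0.796, -0.0]
wrist_force: [-0.4, -0.9, -0.2]
width: 0.0463
finger_force: 0.0
```

Request:
{"fn": "send_rows", "kwargs": {
  "moves": [
    [0,0,-1,0,0.2],
    [0,0,-3,0,0.2],
    [0,0,-5,0,0.2],
    [0,0,-7,0,0],
    [0,0,-7,0,-0.5]
  ]
}}

```text
clock: 16.83
ee_pos: [0.5163, -0.1982, 0.2112]
eef_rot: [0.004, 0.606, 0.796, 0.001]
wrist_force: [0.6, -1.2, 0.0]
width: 0.0436
finger_force: 0.0
```

Request:
{"fn": "send_rows", "kwargs": {
  "moves": [
    [2,0,0,0,-1],
    [4,0,0,0,-1],
    [5.8,0,0,0,-1],
    [5.8,0,0,0,-1],
    [5.8,0,0,0,-1]
  ]
}}

```text
clock: 17.25
ee_pos: [0.4984, -0.141, 0.2063]
eef_rot: [0.0, 0.605, 0.796, -0.0]
wrist_force: [-0.1, 0.1, 0.3]
width: 0.0107
finger_force: 0.0
```

```bash
python3 - <<'E'
from h import *
print(r.observe()["ee_pos"],r.observe()["width"])
for n in("top","scene","wrist"):
  P=r.read_camera(n)
  for q in["gauge_foot","rod_knob","lock_press","gauge_handle"]:
    print(n,q,[(round(d["score"],2),np.round(d["point"],4).tolist(),proj(P,d["point"]).tolist()) for d in r.pinpoint(q,P)[:1]])
E
```

```text
[ 0.49841888 -0.14104595  0.20634173] 0.010725514163038484
top gauge_foot []
top rod_knob []
top lock_press []
top gauge_handle []
scene gauge_foot [(0.7, [0.5143, -0.1994, 0.0586], [228.0, 201.0])]
scene rod_knob [(0.54, [0.514, -0.1972, 0.1565], [227.0, 170.0])]
scene lock_press [(0.4, [0.5033, -0.1467, 0.1319], [246.0, 182.0])]
scene gauge_handle [(0.9, [0.5291, -0.2503, 0.0979], [209.0, 185.0])]
wrist gauge_foot [(0.67, [0.5331, -0.2555, 0.102], [289.0, 338.0])]
wrist rod_knob []
wrist lock_press [(0.93, [0.5011, -0.1471, 0.1271], [287.0, 228.0])]
wrist gauge_handle [(0.89, [0.5326, -0.2532, 0.1049], [289.0, 338.0])]
```

The knob is down as expected. I'll finish closing the fingers and press the lever, which is below the TCP.

Request:
{"fn": "send_rows", "kwargs": {
  "moves": [
    [0.2,0,1,0,-1],
    [0.2,0,2.5,0,-1],
    [0.2,0,4,0,-1],
    [0.2,0,5,0,-1],
    [0.2,0,5.3,0,-1]
  ]
}}

```text
clock: 18.42
ee_pos: [0.4967, -0.1389, 0.1512]
eef_rot: [-0.002, 0.606, 0.796, -0.001]
wrist_force: [-0.2, 1.4, -0.0]
width: 0.0002
finger_force: 0.0
```

Request:
{"fn": "send_rows", "kwargs": {
  "moves": [
    [0,0,0.3,0,-1],
    [0,0,0.6,0,-1],
    [0,0,0.9,0,-1],
    [0,0,1.2,0,-1],
    [0,0,1.5,0,-1]
  ]
}}

```text
clock: 18.83
ee_pos: [0.4984, -0.1393, 0.1387]
eef_rot: [0.0, 0.606, 0.795, 0.0]
wrist_force: [-0.9, 3.3, 5.7]
width: 0.0002
finger_force: 3.3
```

Request:
{"fn": "send_rows", "kwargs": {
  "moves": [
    [0,0,0.3,0,-1],
    [0,0,0.6,0,-1],
    [0,0,0.9,0,-1],
    [0,0,1.2,0,-1],
    [0,0,1.4,0,-1]
  ]
}}

```text
clock: 19.25
ee_pos: [0.4981, -0.1394, 0.1242]
eef_rot: [0.0, 0.606, 0.796, -0.0]
wrist_force: [-0.6, 1.3, 2.9]
width: 0.0006
finger_force: 1.2
```

Request:
{"fn": "send_rows", "kwargs": {
  "moves": [
    [0,0,0.3,0,-1],
    [0,0,0.6,0,-1],
    [0,0,0.9,0,-1],
    [0,0,1.2,0,-1],
    [0,0,1.4,0,-1]
  ]
}}

```text
clock: 19.67
ee_pos: [0.498, -0.1395, 0.1099]
eef_rot: [-0.0, 0.606, 0.796, -0.0]
wrist_force: [-0.8, 1.4, 1.9]
width: 0.0004
finger_force: 0.7
```

Request:
{"fn": "send_rows", "kwargs": {
  "moves": [
    [0,0,0.1,0,-1],
    [0,0,0.2,0,-1],
    [0,0,0.2,0,-1],
    [0,0,0.2,0,-1]
  ]
}}

```text
clock: 20.0
ee_pos: [0.4982, -0.1397, 0.1084]
eef_rot: [0.0, 0.606, 0.796, -0.0]
wrist_force: [0.2, -0.1, 0.7]
width: 0.0003
finger_force: 0.0
```

Request:
{"fn": "send_rows", "kwargs": {
  "moves": [
    [0,0,0.1,0,-1],
    [0,0,0.2,0,-1],
    [0,0,0.2,0,-1],
    [0,0,0.2,0,-1]
  ]
}}

```text
clock: 20.33
ee_pos: [0.4981, -0.1395, 0.1064]
eef_rot: [0.0, 0.606, 0.796, -0.0]
wrist_force: [-0.2, -0.3, 0.7]
width: 0.0006
finger_force: 0.2
```

Request:
{"fn": "send_rows", "kwargs": {
  "moves": [
    [0,0,0.1,0,-1],
    [0,0,0.2,0,-1],
    [0,0,0.2,0,-1],
    [0,0,0.2,0,-1]
  ]
}}

```text
clock: 20.67
ee_pos: [0.4981, -0.1395, 0.1044]
eef_rot: [0.0, 0.606, 0.796, -0.0]
wrist_force: [-0.3, 0.4, -0.6]
width: 0.0004
finger_force: 0.1
```

Request:
{"fn": "send_rows", "kwargs": {
  "moves": [
    [0,0,0.1,0,-1],
    [0,0,0.1,0,-1],
    [0,0,0.1,0,-1]
  ]
}}

```text
clock: 20.92
ee_pos: [0.4981, -0.1395, 0.1034]
eef_rot: [0.0, 0.606, 0.796, -0.0]
wrist_force: [0.6, 0.8, 0.5]
width: 0.0006
finger_force: 0.1
```

Request:
{"fn": "send_rows", "kwargs": {
  "moves": [
    [0,0,0.1,0,-1],
    [0,0,0.1,0,-1],
    [0,0,0.1,0,-1]
  ]
}}

```text
clock: 21.17
ee_pos: [0.4981, -0.1395, 0.1023]
eef_rot: [0.0, 0.606, 0.796, -0.0]
wrist_force: [-0.1, -0.9, -0.3]
width: 0.0007
finger_force: 0.1
```

Request:
{"fn": "send_rows", "kwargs": {
  "moves": [
    [0,0,0.1,0,-1],
    [0,0,0.1,0,-1],
    [0,0,0.1,0,-1]
  ]
}}

```text
clock: 21.42
ee_pos: [0.4982, -0.1395, 0.1021]
eef_rot: [0.0, 0.606, 0.796, 0.0]
wrist_force: [-0.9, 1.0, 4.9]
width: 0.0007
finger_force: 2.6
```

The lever met its stop at z = 0.102, as expected for level. One small extra press, then I'll retreat and check.

Request:
{"fn": "send_rows", "kwargs": {
  "moves": [
    [0,0,0.1,0,-1],
    [0,0,0.1,0,-1],
    [0,0,0.1,0,-1]
  ]
}}

```text
clock: 21.67
ee_pos: [0.4982, -0.1395, 0.1019]
eef_rot: [0.0, 0.606, 0.796, 0.0]
wrist_force: [-3.0, 1.3, 9.5]
width: 0.0001
finger_force: 5.2
```

Request:
{"fn": "send_rows", "kwargs": {
  "moves": [
    [0,0,-0.5,0,-1],
    [0,0,-2,0,-1],
    [0,0,-5,0,-1],
    [0,0,-9,0,-1],
    [0,0,-13,0,-1]
  ]
}}

```text
clock: 22.08
ee_pos: [0.4973, -0.1393, 0.2312]
eef_rot: [-0.001, 0.606, 0.796, -0.001]
wrist_force: [0.9, -1.4, -0.6]
width: 0.0004
finger_force: 0.0
```

Request:
{"fn": "send_rows", "kwargs": {
  "moves": [
    [-3,0,0,0,-1],
    [-6,0,0,0,-1],
    [-9,0,0,0,-1],
    [-11,0,0,0,-1],
    [-11,0,0,0,-1]
  ]
}}

```text
clock: 22.5
ee_pos: [0.5281, -0.2491, 0.2299]
eef_rot: [0.001, 0.607, 0.795, -0.001]
wrist_force: [1.3, 0.1, -0.3]
width: 0.0006
finger_force: 0.0
```

```bash
python3 - <<'E'
from h import *
for n in("scene","wrist"):
  P=r.read_camera(n)
  for q in["gauge_foot","rod_knob","lock_press","liner_floor"]:
    print(n,q,[(round(d["score"],2),np.round(d["point"],4).tolist(),proj(P,d["point"]).tolist()) for d in r.pinpoint(q,P)[:1]])
  if n=="scene": a=cv2.resize(P["image"][140:250,150:300,::-1],(573,420),interpolation=cv2.INTER_CUBIC)
  else: b=P["image"][:,180:400,::-1]
cv2.imwrite("pics/end.png",np.hstack([a,b]))
E
```

```text
scene gauge_foot [(0.77, [0.5164, -0.1991, 0.0578], [228.0, 201.0])]
scene rod_knob [(0.55, [0.5138, -0.199, 0.1573], [226.0, 169.0])]
scene lock_press [(0.54, [0.499, -0.1384, 0.0992], [250.0, 193.0])]
scene liner_floor [(0.71, [0.5174, -0.1975, 0.0278], [228.0, 211.0])]
wrist gauge_foot []
wrist rod_knob [(0.63, [0.5156, -0.1987, 0.154], [287.0, 158.0])]
wrist lock_press [(0.8, [0.4985, -0.1383, 0.0953], [287.0, 69.0])]
wrist liner_floor []
```

View pics/end.png

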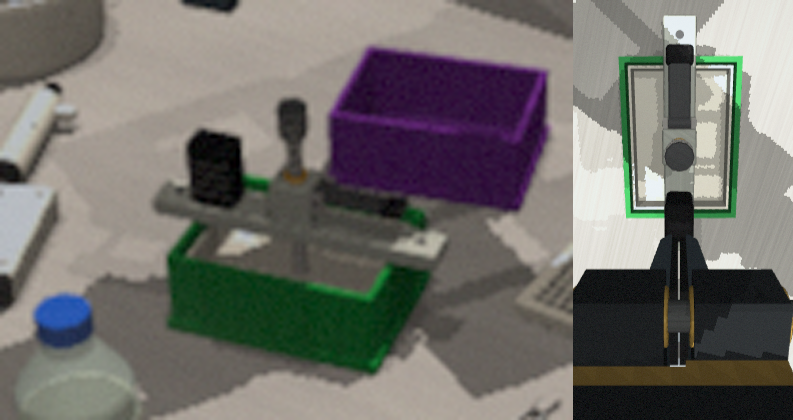

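The picture shows the gauge flat on both rims, with the rod down into the liner at left-crop px (298,260). The lever is level at left-crop px (360,200), with lock_press at z ≈ 0.098. The gripper is clear, so I'm handing the job in.

```bash
python3 -c "
from workcell import r
print(r.sign_off())"
```

```text
the job is handed in; nothing more can be done
None
```

I set the gauge on the green trough, lowered the rod to the liner's floor (about 35 mm below the rim), clamped the lever fully down and handed the job in at about 22.6 s; the verdict was not shown.

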